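# Free the locked tray drawer of a blotting unit by its hidden catch

### The arm

A 7-joint arm with a two-finger parallel gripper is mounted at the origin on the work surface. World frame = base frame: x ahead of the robot, y to its left, z up, the work surface at z = 0. Lengths are in m, angles in rad, forces in N, time in s.
With the tool pointing down it reaches from about 0.4 to 0.9 m from the base axis. Payload 5.5 kg.
Tool frame: the origin (TCP) lies on the centre line of the jaws, within the pads' length; the fingertips stand 8 mm ahead of it and the grasp point (between the pads) lies 11 mm behind it; z points along the fingers, y is the line along which they close (so a half turn about z gives the same grasp; the last joint's range is limited). The gripper opens to 85 mm and grips with 20 to 120 N. Pads are 22 mm wide; open, the fingers measure 114 mm over their backs; the gripper's body (76 mm by 85 mm) begins 54 mm behind the grasp point. The pads swing forward as they close: fully open they stand 13 mm farther back than shut.
Start: joints at [1.477, 0.501, -0.427, 1.55, 0.221, 1.138, -0.21], TCP at [0.227, -0.609, 0.239] pointing down, gripper open.
Joint ranges: [-2.88, 2.88], [-0.31, 2.03], [-1.54, 1.56], [0.2, 2.42], [-1.41, 4.55], [0.19, 2.02], [-2.57, 2.57]. Speed limits (rad/s): [2.57, 2.57, 3.14, 3.14, 3.14, 3.14, 3.14].

### API

Orientations are given as a rotation vector (axis times angle).
In Python, from station import robot gives the robot as it stands. The module is installed in compiled form; this text tells all that it offers.
- The arm moves only by the shell command python3 -m handwheel 'ROWS' [OPENING]. ROWS is a JSON list that holds a single list of rows (three levels of brackets), with 1 to 20 rows, each of 4 numbers: dx, dy, dz in shares of the most that a row can go, 1 being 50 mm, then a turn about the tool's z in normalised numbers (1 is 2 pi rad); each row shifts and turns the commanded pose from where the row before left it, along the tool's axes as they then stand; what a row does not reach is not made up. A row lasts 1/10 s, in which the tool goes at most 0.05 m and 0.15 rad, less where a joint would pass 70% of its speed; a pose out of reach is approached as far as the arm can. OPENING is the finger opening in m, set as the command begins (- or left out keeps the last). The fingers move at their own pace and stop on an object; the grip force is fixed at half the most. Time passes only in rows, so rows that do not move let the fingers close. It prints the time, the measured TCP pose, the force, the opening and the grip force at its end. Input that does not fit is refused with a message, and nothing moves.
- robot.sense(): the state, without advancing time (a new reading comes with each control period).
- robot.snapshot(name): name is "side" or "top" or "wrist"; returns the picture (480x640x3 uint8, red, green, blue); there is no depth.
- robot.camera_params(name): a dict with "K" (3x3 intrinsics, pixels), "origin" and "rotation" of the camera in the world. Camera axes: x right, y up, looking along -z (the intrinsics and any distortion apply to the point x, -y, -z); pixel columns grow to the right and rows downward; lengths in m; the calibration is good to about 2 mm. A picture is of the moment at which its call begins: read the wrist's pose just before it. camera_params takes no time and is no camera call; for the wrist camera it gives the pose at the moment of the call.
- robot.close_job(): hands the job in; it is judged then, once.
The state is a dict: "clock": time; "q": joint angles; "qvel": joint speeds; "joint_torque": joint torques, N m; "tcp_pos": TCP position; "eef_rot": TCP orientation; "force": force on the tool from outside, world axes, zero at the start; "moment": the same for the moment, N m; "width": finger opening in m; "grip_force": force on a finger pad.
Only numpy, scipy, OpenCV 4.12 (cv2) and the standard library are available. Lean on these libraries where they do the work, as an engineer would, in place of code of your own. Each camera call takes 0.05 s, during which the arm holds its last target. There are 200 camera calls.

### The job

The tray drawer of the blotting unit is locked; its release catch sits in a recess hidden under one of the six identical slats of the dust strip on the unit's top. Find the recess by feel (slide the closed gripper tips lightly along the strip until they sink in), press the catch there so that the drawer springs ajar, then pull the drawer fully open and let go. Feel gently while the drawer is locked (never push harder than 25 N) and leave the bottle, the clear tray and the small carton where they are.

Things in the scene. Friction and masses are not known exactly. Their poses are not given: they have to be found in the camera images.
- unit: Blotting unit: cream box fixed to the bench, 220 mm deep (x), 310 mm wide (y). Origin: centre of its underside; z up, -x is its front (drawer side, towards the robot). The dust strip lies in its top near the front, 85 mm above the bench, flush with an 8 mm front rim; right behind the strip the housing rises 12 mm more and makes a straight edge along it.
- strip_mid (a point): Middle of the strip's top surface (unit frame x -77, y 0, z 85 mm). Six identical grey slats in a row along the unit's y, each 42 mm along y, 50 mm along x, centres at y 105, 63, 21, -21, -63, -105 mm. Five are rigid; one (it varies, and cannot be told by eye) is a shutter over the recess, as large as the slat, with upright rigid walls.
- catch (a joint): Catch plate in the recess, m: 0 at rest, its top 8 mm below the strip; down is positive, stop at 0.008. The shutter over it yields at 1.5 N and sinks these 8 mm at 2.5 N; then the catch moves from about 6 N in all, frees the drawer at 0.004 to 0.005 (9 to 10 N in all), bottoms at about 12 N, and springs back when let go.
- drawer (a joint): Opening of the tray drawer along the unit's -x, m: 0 shut and locked, 0.1 fully open. Once the catch is pressed a spring pushes it to about 0.03, where it stays; from there it slides with about 2 N and stays where it is left.
- handle (a point): Middle of the drawer's steel bar handle: a level bar about 10 mm thick and 100 mm long along the unit's y, 35 mm in front of the drawer's face, 50 mm above the bench (35 mm below the strip). It moves with the drawer; 153 mm in front of the unit's origin when shut. Can be gripped or hooked from above.
- bottle: Bystander: glass buffer bottle, 72 mm across, 170 mm tall, standing on the bench to the unit's left (+y). Origin: centre of its underside.
- tray: Bystander: empty clear plastic tray, 150 x 110 x 35 mm, on the bench to the unit's right (-y). Origin: centre of its underside.
- pad_box: Bystander: small carton, 85 x 85 x 24 mm, lying on the unit's raised top behind the strip. Origin: centre of its underside.

How it is judged:
On the way, in this order (a step that is already met when the one before it is completed fails the run):
1. the catch in the recess is pressed by 3 mm or more (value of joint catch above 0.003 m).
2. the drawer has sprung ajar by 20 mm or more (value of joint drawer above 0.02 m), for 0.1 s.
At the end, for the whole second after the job is handed in: The drawer stands at least 90 mm open (of 100 mm), the catch has sprung back (within 2 mm), and the bottle, tray and carton are at rest (value of joint drawer above 0.09 m and value of joint catch below 0.002 m and linear speed of each of bottle, tray, pad_box below 0.02 m/s); the robot touches nothing.
It fails at once if the gripper presses on anything with more than 25 N while the drawer is still locked (contact force between the fingers and anything else above 25 N and value of joint drawer below 0.005 m).
It fails at once if the bottle, the clear tray or the carton is moved by more than 20 mm (distance of any of bottle, tray, pad_box from where it was at the start of the episode above 0.02 m).
It fails at once if the bottle is tipped by more than 0.3 rad (angle between bottle's own z axis and vertical above 0.3 rad).
It also fails if it takes over 72 s, if anything falls off the work surface, if the arm or the gripper's body presses on something with over 40 N, if the wrist force passes 120 N, or if a joint passes its speed limit or range.

## Working session

There is one attempt and no reset: what is moved stays moved. The work goes in short steps, Python scripts to look and compute and a shell command to move; the robot and the scene stay as the last step left them, time stands still between calls to the robot, and variables do not carry over. Pictures are saved under pics/ and viewed, at most 10 in all, crops included, and the job is handed in when it is done.

```bash
mkdir -p pics
python3 - <<'E'
from station import robot
import cv2,numpy as np
s=robot.sense();print(s)
for n in("top","side"):
    p=robot.camera_params(n);print(n,p)
    cv2.imwrite(f"pics/{n}0.png",robot.snapshot(n)[:,:,::-1])
E
```

```text
{'clock': 0.0, 'q': array([ 1.47719401,  0.50186706, -0.42679541,  1.55143504,  0.2208026 ,
        1.13830542, -0.21031937]), 'qvel': array([-0.00048267,  0.00138707,  0.00129337, -0.00092474, -0.00106652,
        0.00187269,  0.00217081]), 'joint_torque': array([ 7.75468416e-04, -5.69512546e+01, -5.81604436e+00, -2.80934000e+01,
        1.06121425e-02,  1.20135391e-02,  1.51781819e-05]), 'tcp_pos': array([ 0.22675597, -0.60844565,  0.23825389]), 'eef_rot': array([-3.08981470e+00, -5.57209394e-01,  4.34655000e-04]), 'force': array([ 0.15608882,  0.08143734, -0.16771237]), 'moment': array([-0.02864631, -0.02806952,  0.03407676]), 'grip_force': 0.0, 'width': 0.085617594247358}
top {'K': array([[440.88633127,   0.        , 322.40973563],
       [  0.        , 440.88633127, 241.34308054],
       [  0.        ,   0.        ,   1.        ]]), 'origin': array([ 0.55238972, -0.02430063,  0.95019438]), 'rotation': array([ 0.0744446 , -0.05804977, -1.56922184])}
side {'K': array([[461.31714553,   0.        , 318.79434405],
       [  0.        , 461.31714553, 228.99951217],
       [  0.        ,   0.        ,   1.        ]]), 'origin': array([ 0.17025928, -0.49944072,  0.83491647]), 'rotation': array([ 0.70248567, -0.29271081, -0.70138233])}
```

View pics/top0.png

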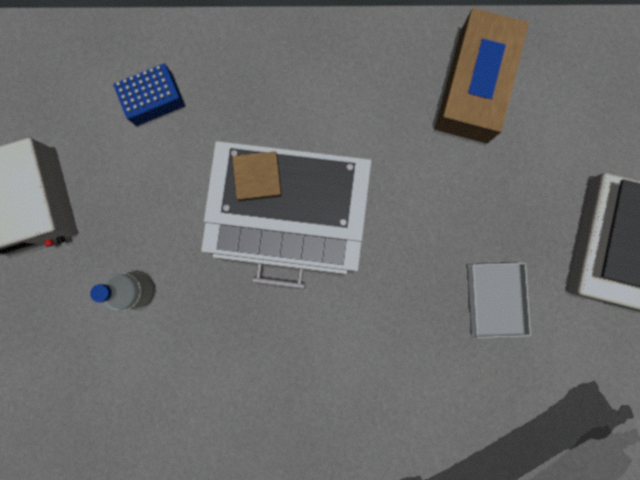

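View pics/side0.png

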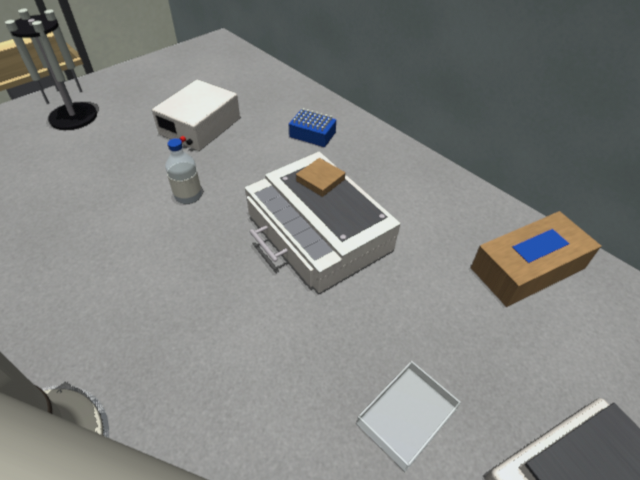

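The top view shows the unit's strip at about (218..348, 226..266), the handle bar at (254..304, 283), the carton at (256,176), the bottle at (120,292) and the tray at (498,300). The side view shows the same layout with the strip at about (255..330, 190..260). I'll measure the strip and the handle next.

```bash
cat > h.py <<'E'
import numpy as np,cv2
from scipy.spatial.transform import Rotation as R
from station import robot
def ray(n,uv,z):
    p=robot.camera_params(n);K=p["K"]
    d=R.from_rotvec(p["rotation"]).apply([(uv[0]-K[0,2])/K[0,0],-(uv[1]-K[1,2])/K[1,1],-1])
    o=p["origin"];return o+d*(z-o[2])/d[2]
def strip(n,roi):
    im=cv2.imread(f"pics/{n}0.png");x0,y0,x1,y1=roi
    g=im[y0:y1,x0:x1].max(2)
    m=cv2.inRange(g,60,160) if n=="top" else cv2.inRange(g,60,150)
    m=cv2.morphologyEx(m,cv2.MORPH_CLOSE,np.ones((5,5)))
    cs=cv2.findContours(m,cv2.RETR_EXTERNAL,cv2.CHAIN_APPROX_NONE)[0]
    return [(cv2.contourArea(c),c[:,0]+[x0,y0]) for c in cs if cv2.contourArea(c)>300]
E
python3 - <<'E'
from h import *
for n,roi in(("top",(205,222,360,272)),("side",(240,170,345,280))):
    for a,c in strip(n,roi):
        P=np.array([ray(n,u,.085)[:2] for u in c])
        r=cv2.minAreaRect((P*1000).astype(np.float32));print(n,a,c.min(0),c.max(0),r)
for n in("top",):
    for nm,uv,z in(("handleL",(254.5,282),.055),("handleR",(303.5,286),.055),("bottle",(122,291),.1),("frontL",(202,251),.085),("frontR",(357,270),.085)): print(nm,ray(n,uv,z))
im=cv2.imread("pics/top0.png")
cv2.imwrite("pics/c.png",cv2.resize(im[200:300,190:380],None,fx=4,fy=4,interpolation=cv2.INTER_CUBIC))
E
```

```text
top 5421.5 [205 222] [359 271] ((615.6655883789062, 65.13719177246094), (96.9317398071289, 304.7940979003906), 0.046059951186180115)
side 5823.5 [240 176] [344 279] ((567.4927368164062, 48.82286071777344), (359.17724609375, 166.9999237060547), 84.12586212158203)
side 1999.0 [280 170] [344 241] ((692.1198120117188, 77.28359985351562), (237.13226318359375, 157.19290161132812), 45.28563690185547)
handleL [0.5454386 0.1225485 0.055    ]
handleR [0.53749243 0.02322412 0.055     ]
bottle [0.52825414 0.37056287 0.1       ]
frontL [0.60641998 0.2221519  0.085     ]
frontR [ 0.5692718  -0.08298477  0.085     ]
```

View pics/c.png

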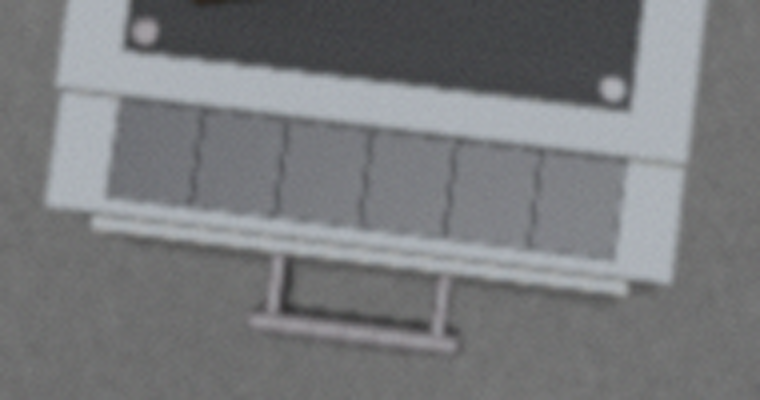

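The crop shows the strip corners at full-image pixels (219.3,224.5), (216.5,250), (347,239.5) and (344,265.3). The handle ends are at (253,280) and (304.3,286.3).

Run:
```python
from h import *
C=np.array([ray("top",(a/4+190,b/4+200),.085) for a,b in((117,98),(106,200),(616,261),(628,158))])
print(C,"sizes",[np.linalg.norm(C[i]-C[i-1]) for i in range(4)])
y=(C[0]-C[3]+C[1]-C[2])[:2];y/=np.linalg.norm(y);x=np.array([y[1],-y[0]]);m=C.mean(0)[:2]
yaw=np.arctan2(-y[0],y[1]);print("mid",m,"yaw",yaw)
print("handle pred",m-x*.076,"meas",[ray("top",(a/4+190,b/4+200),.055) for a,b in((252,321),(457,345))])
# check in side view
p=robot.camera_params("side");K=p["K"]
for c in C:
    d=R.from_rotvec(p["rotation"]).inv().apply(c-p["origin"]);print("side px",K[0,0]*d[0]/-d[2]+K[0,2],-K[1,1]*d[1]/-d[2]+K[1,2])
np.savez("u.npz",m=m,x=x,y=y)
s=robot.sense();M=R.from_rotvec(s["eef_rot"]).as_matrix();print(M.round(3))
for yy in(.105,-.105): 
    t=np.r_[m+y*yy,.0];print(yy,t,np.linalg.norm(t), "tool delta xy",M.T@(t-s["tcp_pos"]))
im=cv2.imread("pics/side0.png")
cv2.imwrite("pics/c2.png",cv2.resize(im[150:300,235:405],None,fx=4,fy=4,interpolation=cv2.INTER_CUBIC))
```

```text
[[ 0.65901069  0.18914988  0.085     ]
 [ 0.60840404  0.19353417  0.085     ]
 [ 0.57854187 -0.05758259  0.085     ]
 [ 0.62919789 -0.06364622  0.085     ]] sizes [np.float64(0.25454796545076924), np.float64(0.05079620503370017), np.float64(0.25288609841877724), np.float64(0.05101764684533022)]
mid [0.61878862 0.06536381] yaw -0.11787421647686758
handle pred [0.543316   0.07430152] meas [array([0.54896596, 0.1256419 , 0.055     ]), array([0.53699137, 0.02170511, 0.055     ])]
side px 269.37513300746775 183.84563724371586
side px 251.4770907091231 192.35345015695512
side px 313.02115697319744 260.5383106604914
side px 332.629696451306 249.78334594838117
[[ 0.937  0.349 -0.001]
 [ 0.349 -0.937  0.002]
 [ 0.    -0.002 -1.   ]]
0.105 [0.63113677 0.1696352  0.        ] 0.6535363246983709 tool delta xy [ 0.65070764 -0.58742448  0.23944348]
-0.105 [ 0.60644047 -0.03890758  0.        ] 0.6076872911262473 tool delta xy [ 0.55471845 -0.40064664  0.23910454]
```

View pics/c2.png

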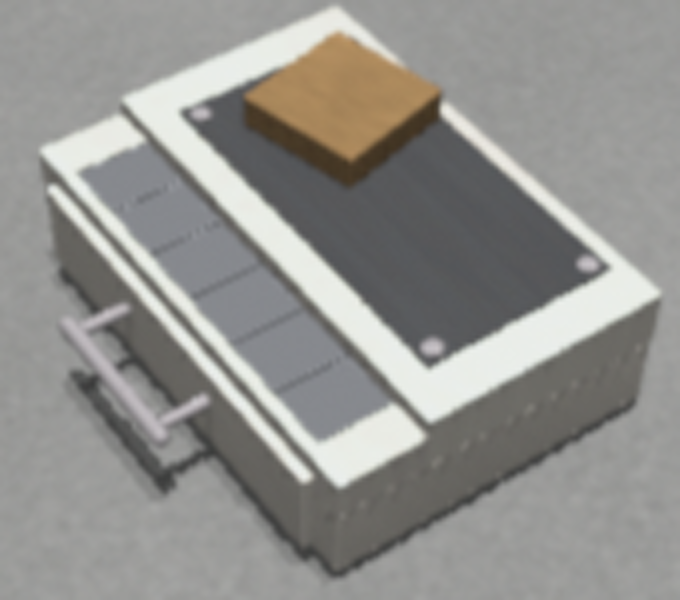

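The strip measures 253 x 51 mm, against 252 x 50 given, and it reprojects into the side view to within about 3 px. The handle also agrees, so I'll move. The tool will sit above the -y end slat with tool x along unit y, and the gripper will close on the way.

Careful with the scale: shifts go in shares of 50 mm and turns go in shares of 2 pi rad. That gives: 0.04 m is 0.8, -0.0286 m is -0.572.

```bash
python3 -m handwheel '[[[0.8,-0.572,0,0],[0.8,-0.572,0,0],[0.8,-0.572,0,0],[0.8,-0.572,0,0],[0.8,-0.572,0,0],[0.8,-0.572,0,0],[0.8,-0.572,0,0],[0.8,-0.572,0,0],[0.8,-0.572,0,0],[0.8,-0.572,0,0],[0.8,-0.572,0,0],[0.8,-0.572,0,0],[0.8,-0.572,0,0],[0.6,-0.572,0,0],[0,0,0,0]]]' 0
cat > st.py <<'E'
from h import *
u=np.load("u.npz");s=robot.sense();M=R.from_rotvec(s["eef_rot"]).as_matrix();d=s["tcp_pos"][:2]-u["m"]
print("t",s["clock"],"tcp",s["tcp_pos"].round(4),"unit off x,y mm",(d@u["x"]*1e3).round(1),(d@u["y"]*1e3).round(1),"toolx ang",np.arctan2(M[1,0],M[0,0]).round(3),"want",np.arctan2(u["y"][1],u["y"][0]).round(3),"tz",M[:,2].round(3),"f",s["force"].round(2),"q",s["q"].round(2),s["width"].round(4))
E
python3 st.py
```

```text
clock: 1.6
tcp_pos: [0.6041, -0.0327, 0.2394]
eef_rot: [-3.084, -0.573, -0.004]
force: [0.0, 0.4, 0.3]
width: -0.0001
grip_force: 0.0Traceback (most recent call last):
  File "st.py", line 3, in <module>
    print("t",s["clock"],"tcp",s["tcp_pos"].round(4),"unit off x,y mm",(d@u["x"]*1e3).round(1),(d@u["y"]*1e3).round(1),"toolx ang",np.arctan2(M[1,0],M[0,0]).round(3),"want",np.arctan2(u["y"][1],u["y"][0]).round(3),"tz",M[:,2].round(3),"f",s["force"].round(2),"q",s["q"].round(2),s["width"].round(4))
                                                                                                                                                                                                                                                                                       ^^^^^^^^^^^^^^^^
AttributeError: 'float' object has no attribute 'round'
```

Scaled: 0.015 m is 0.3, -0.136 rad / 6.2832 = -0.0216.

```bash
sed -i 's/s\["width"\].round(4)/s["width"]/' st.py; python3 -m handwheel '[[[0,0,0.3,-0.0216],[0,0,0.3,-0.0216],[0,0,0.3,-0.0216],[0,0,0.3,-0.0216],[0,0,0.3,-0.0216],[0,0,0.3,-0.0216],[0,0,0.3,-0.0216],[0,0,0.3,-0.0216],[0,0,0,0]]]'; python3 st.py
```

```text
clock: 2.5
tcp_pos: [0.6003, -0.0427, 0.1167]
eef_rot: [-2.353, -2.075, 0.005]
force: [-0.1, 0.1, 0.4]
width: 0.0002
grip_force: 0.0
t 2.5 tcp [ 0.6003 -0.0427  0.1167] unit off x,y mm -5.6 -109.4 toolx ang 1.445 want 1.453 tz [-0.005  0.001 -1.   ] f [-0.07  0.08  0.42] q [ 0.62  0.68 -0.82  1.76  0.59  0.97 -0.56] 0.00024241595959215848
```

Scaled: 0.008 m is 0.16, 0.004 m is 0.08, -0.008 rad / 6.2832 = -0.0013.

```bash
python3 -m handwheel '[[[0,0.08,0.16,-0.0013],[0,0,0.12,0],[0,0,0.08,0],[0,0,0.04,0],[0,0,0.02,0],[0,0,0,0]]]'; python3 -m handwheel '[[[0,0,0.01,0],[0,0,0.01,0]]]';python3 -m handwheel '[[[0,0,0.01,0],[0,0,0.01,0]]]'; python3 st.py
```

```text
clock: 3.1
tcp_pos: [0.6066, -0.0422, 0.0985]
eef_rot: [2.349, 2.086, 0.0]
force: [0.2, 1.1, 0.5]
width: -0.0001
grip_force: 0.0
clock: 3.3
tcp_pos: [0.6067, -0.0422, 0.0976]
eef_rot: [2.348, 2.086, 0.0]
force: [0.2, -0.6, 0.2]
width: 0.0002
grip_force: 0.0
clock: 3.5
tcp_pos: [0.6065, -0.0423, 0.0963]
eef_rot: [2.349, 2.086, 0.0]
force: [-0.6, 0.8, 0.0]
width: -0.0002
grip_force: 0.0
t 3.5 tcp [ 0.6065 -0.0423  0.0963] unit off x,y mm 0.5 -108.4 toolx ang 1.453 want 1.453 tz [ 0. -0. -1.] f [-0.55  0.8   0.02] q [ 0.6   0.71 -0.8   1.76  0.62  0.94 -0.57] -0.00022176721393200315
```

Scaled: 0.001 m is 0.02.

```bash
for i in 1 2; do python3 -m handwheel '[[[0,0,0.02,0],[0,0,0,0]]]' | grep -E "tcp|force:"; done; for i in 1 2 3; do python3 -m handwheel '[[[0,0,0.01,0],[0,0,0,0]]]' | grep -E "tcp|force:"; done
```

```text
tcp_pos: [0.6064, -0.0423, 0.0952]
force: [-0.2, -0.2, -0.1]
grip_force: 0.0
tcp_pos: [0.6065, -0.0422, 0.0942]
force: [-0.7, 0.8, -1.2]
grip_force: 0.0
tcp_pos: [0.6065, -0.0423, 0.0937]
force: [-0.4, -0.0, -1.1]
grip_force: 0.0
tcp_pos: [0.6065, -0.0423, 0.0933]
force: [0.3, -0.4, 0.1]
grip_force: 0.0
tcp_pos: [0.6066, -0.0422, 0.0932]
force: [-1.6, -0.5, 3.3]
grip_force: 2.0
```

Scaled: 0.0004 m is 0.008.

```bash
python3 -m handwheel '[[[0,0,0.008,0],[0,0,0,0],[0,0,0,0]]]' | grep -E "tcp|force:"; for i in 1 2 3 4; do python3 -m handwheel '[[[0.1,0,0,0],[0.1,0,0,0]]]' | grep -E "tcp|^force:"; done
```

```text
tcp_pos: [0.6066, -0.0423, 0.0932]
force: [-3.5, -0.7, 7.8]
grip_force: 3.6
tcp_pos: [0.6084, -0.0349, 0.0932]
force: [-0.1, -4.0, 6.1]
tcp_pos: [0.6098, -0.0245, 0.0932]
force: [-0.8, -4.7, 6.1]
tcp_pos: [0.611, -0.0145, 0.0931]
force: [0.1, -4.7, 5.3]
tcp_pos: [0.6116, -0.0028, 0.0926]
force: [0.7, -1.6, 0.4]
```

Scaled: 0.004 m is 0.08.

```bash
python3 -m handwheel '[[[0.08,0,0,0],[0,0,0,0]]]' | grep -E "tcp|^force:"; python3 -m handwheel '[[[0,0,0.03,0],[0,0,0.03,0],[0,0,0,0]]]' | grep -E "tcp|^force:";python3 st.py
```

```text
tcp_pos: [0.6117, 0.003, 0.0924]
force: [0.9, 0.9, 1.0]
tcp_pos: [0.6116, 0.0018, 0.0891]
force: [0.4, 0.8, 2.3]
t 6.1 tcp [0.6116 0.0018 0.0891] unit off x,y mm 0.3 -63.9 toolx ang 1.453 want 1.453 tz [-0.     0.001 -1.   ] f [0.41 0.8  2.28] q [ 0.52  0.73 -0.79  1.75  0.63  0.94 -0.65] -0.00019814207253432322
```

The tips sink 4 mm at about 2 N at unit y ≈ -64, so this slat is the shutter. I'll press on to the catch.

Scaled: 0.0015 m is 0.03, 0.001 m is 0.02.

```bash
python3 -m handwheel '[[[0,0,0.03,0],[0,0,0.03,0],[0,0,0.02,0],[0,0,0,0]]]' | grep -E "tcp|^force:"; for i in 1 2 3; do python3 -m handwheel '[[[0,0,0.02,0],[0,0,0.02,0],[0,0,0,0]]]' | grep -E "tcp|^force:";done
```

```text
tcp_pos: [0.6117, 0.0016, 0.0854]
force: [-0.8, 2.5, 2.3]
tcp_pos: [0.6117, 0.0016, 0.0842]
force: [-2.8, 0.4, 7.9]
tcp_pos: [0.6117, 0.0016, 0.0824]
force: [-3.4, 0.1, 10.2]
tcp_pos: [0.6118, 0.0016, 0.0803]
force: [-2.1, 1.5, 9.4]
```

```bash
python3 -m handwheel '[[[0,0,0.02,0],[0,0,0,0],[0,0,0,0]]]' | grep -E "tcp|^force:"; python3 -c "
from h import *
cv2.imwrite('pics/t1.png',cv2.resize(robot.snapshot('side')[140:310,225:405,::-1],None,fx=4,fy=3.5))"
```

```text
tcp_pos: [0.6118, 0.0016, 0.0794]
force: [-2.8, 0.5, 10.5]
```

View pics/t1.png

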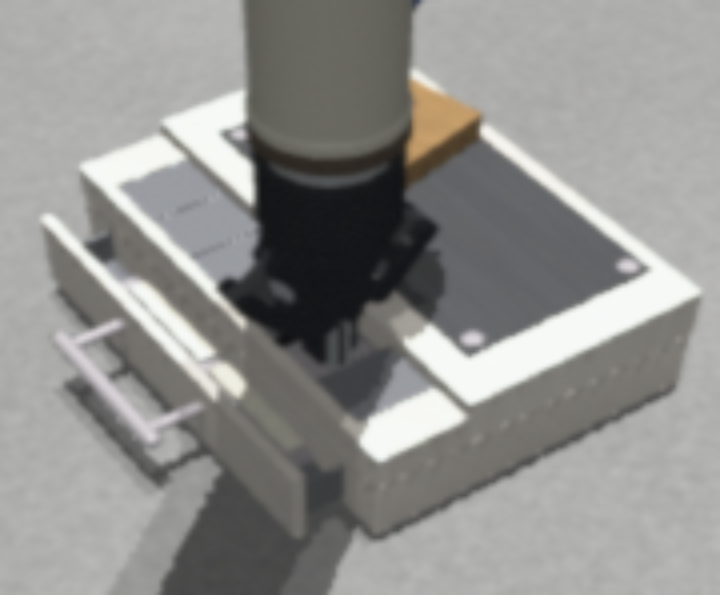

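The picture shows the drawer sprung ajar, with the handle bar at side pixels (240,236.6) to (263,265). I'll lift off and compute the way to the handle.

Scaled: -0.03 m is -0.6, -0.02 m is -0.4.

```bash
python3 -m handwheel '[[[0,0,-0.2,0],[0,0,-0.4,0],[0,0,-0.6,0],[0,0,-0.4,0],[0,0,0,0]]]' 0.026
python3 - <<'E'
from h import *
u=np.load("u.npz")
a,b=[ray("side",p,.05) for p in((240,236.6),(263,265.1))]
print(a,b,np.linalg.norm(a-b)); d=(a+b)[:2]/2-u["m"];print("handle off",d@u["x"],d@u["y"])
E
python3 st.py
```

```text
clock: 8.25
tcp_pos: [0.6136, 0.001, 0.1612]
eef_rot: [2.346, 2.083, 0.005]
force: [0.6, 1.2, -0.2]
width: 0.026
grip_force: 0.0
[0.5205659  0.12498965 0.05      ] [0.50887639 0.02542743 0.05      ] 0.10024610342975056
handle off -0.10450309226155556 -0.0024620688069249066
t 8.25 tcp [0.6136 0.001  0.1612] unit off x,y mm 2.4 -64.6 toolx ang 1.452 want 1.453 tz [ 0.005 -0.001 -1.   ] f [ 0.55  1.22 -0.24] q [ 0.57  0.64 -0.86  1.71  0.55  1.05 -0.59] 0.02600157592992255
```

Scaled: -0.027 m is -0.54, 0.016 m is 0.32.

```bash
python3 -m handwheel '[[[0.32,-0.54,0,0],[0.32,-0.54,0,0],[0.32,-0.54,0,0],[0.32,-0.54,0,0],[0,0,0,0],[0,0,0,0]]]' >/dev/null; python3 st.py; python3 -c "
from h import *
cv2.imwrite('pics/t2.png',cv2.resize(robot.snapshot('wrist')[:,:,::-1],None,fx=1,fy=1))"
```

```text
t 8.85 tcp [0.5114 0.0772 0.1578] unit off x,y mm -108.0 -0.9 toolx ang 1.454 want 1.453 tz [-0.001 -0.001 -1.   ] f [ 0.31 -0.3  -0.12] q [ 0.54  0.5  -0.92  1.94  0.49  0.94 -0.75] 0.025671899794543263
```

View pics/t2.png

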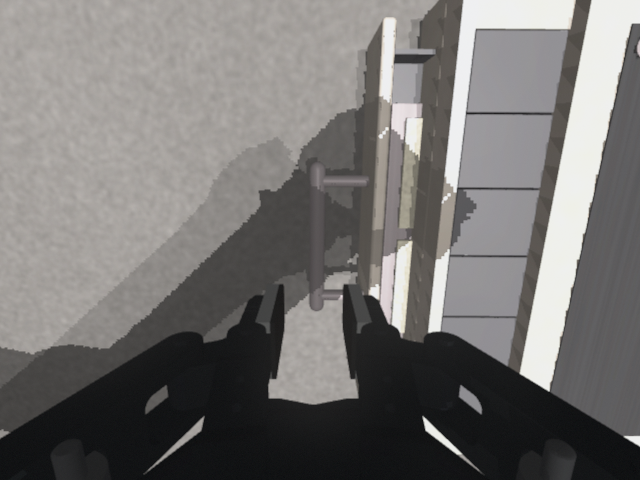

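The wrist view shows the bar (u≈317) centred between the fingers (u≈316), with the drawer face clear at u≈375. I'll descend now.

Scaled: 0.02 m is 0.4, 0.015 m is 0.3.

```bash
python3 -m handwheel '[[[0,0.02,0.4,0],[0,0,0.4,0],[0,0,0.4,0],[0,0,0.3,0],[0,0,0,0]]]'; python3 -m handwheel '[[[0,0,0.2,0],[0,0,0.2,0],[0,0,0.2,0],[0,0,0.18,0],[0,0,0,0],[0,0,0,0]]]'; python3 st.py
```

```text
clock: 9.4
tcp_pos: [0.512, 0.0765, 0.0812]
eef_rot: [-2.348, -2.083, 0.005]
force: [-1.7, -0.4, -0.3]
width: 0.0261
grip_force: 0.0
clock: 10.0
tcp_pos: [0.5128, 0.0777, 0.0443]
eef_rot: [-2.348, -2.087, 0.0]
force: [-0.6, 0.1, 0.4]
width: 0.0257
grip_force: 0.0
t 10.0 tcp [0.5128 0.0777 0.0443] unit off x,y mm -106.7 -0.2 toolx ang 1.453 want 1.453 tz [-0.  0. -1.] f [-0.58  0.06  0.38] q [ 0.41  0.67 -0.77  2.    0.68  0.75 -0.89] 0.025693678397286764
```

Scaled: -0.01 m is -0.2, -0.008 m is -0.16.

```bash
python3 -m handwheel '[[[0,0,0,0],[0,0,0,0],[0,0,0,0],[0,0,0,0],[0,0,0,0],[0,0,0,0]]]' 0; python3 -m handwheel '[[[0,-0.2,0,0],[0,-0.2,0,0],[0,-0.2,0,0],[0,-0.2,0,0],[0,-0.2,0,0],[0,-0.16,0,0],[0,-0.12,0,0],[0,-0.06,0,0],[0,0,0,0],[0,0,0,0]]]'; python3 st.py
```

```text
clock: 10.6
tcp_pos: [0.5135, 0.0777, 0.0449]
eef_rot: [2.348, 2.086, 0.001]
force: [-0.2, 0.1, 5.7]
width: 0.0085
grip_force: 58.9
clock: 11.6
tcp_pos: [0.4457, 0.0861, 0.0448]
eef_rot: [-2.348, -2.088, -0.0]
force: [2.4, 0.9, 8.8]
width: 0.0087
grip_force: 60.3
t 11.6 tcp [0.4457 0.0861 0.0448] unit off x,y mm -174.3 0.2 toolx ang 1.454 want 1.453 tz [ 0.  0. -1.] f [2.43 0.86 8.82] q [ 0.41  0.58 -0.79  2.15  0.68  0.67 -0.97] 0.00865042515899683
```

Scaled: -0.002 m is -0.04, -0.001 m is -0.02.

```bash
python3 -m handwheel '[[[0,-0.04,0,0],[0,-0.02,0,0],[0,0,0,0],[0,0,0,0]]]'; python3 -m handwheel '[[[0,0,0,0],[0,0,0,0],[0,0,0,0],[0,0,0,0]]]' 0.026; python3 st.py
```

```text
clock: 12.0
tcp_pos: [0.4456, 0.0861, 0.0449]
eef_rot: [2.347, 2.085, 0.007]
force: [9.2, 0.8, -1.4]
width: 0.0086
grip_force: 59.2
clock: 12.4
tcp_pos: [0.4421, 0.0856, 0.044]
eef_rot: [-2.347, -2.087, 0.003]
force: [0.5, -0.3, 0.7]
width: 0.0263
grip_force: 0.0
t 12.4 tcp [0.4421 0.0856 0.044 ] unit off x,y mm -177.8 -0.7 toolx ang 1.453 want 1.453 tz [-0.002 -0.001 -1.   ] f [ 0.48 -0.25  0.71] q [ 0.41  0.58 -0.79  2.16  0.68  0.67 -0.97] 0.026303519345480135
```

The pull ended firmly at the stop, with 9 N and no further motion, and the bar is released. I'll recentre 3 mm and lift clear.

Scaled: -0.04 m is -0.8, -0.03 m is -0.6.

```bash
python3 -m handwheel '[[[0,0.06,0,0],[0,0,0,0],[0,0,-0.2,0],[0,0,-0.4,0],[0,0,-0.6,0],[0,0,-0.8,0],[0,0,-0.8,0],[0,0,0,0],[0,0,0,0]]]'; python3 -c "
from h import *
cv2.imwrite('pics/t3.png',robot.snapshot('side')[:,:,::-1])"
```

```text
clock: 13.3
tcp_pos: [0.4471, 0.0851, 0.1856]
eef_rot: [2.347, 2.084, 0.002]
force: [0.7, -0.1, -0.6]
width: 0.0259
grip_force: 0.0
```

View pics/t3.png

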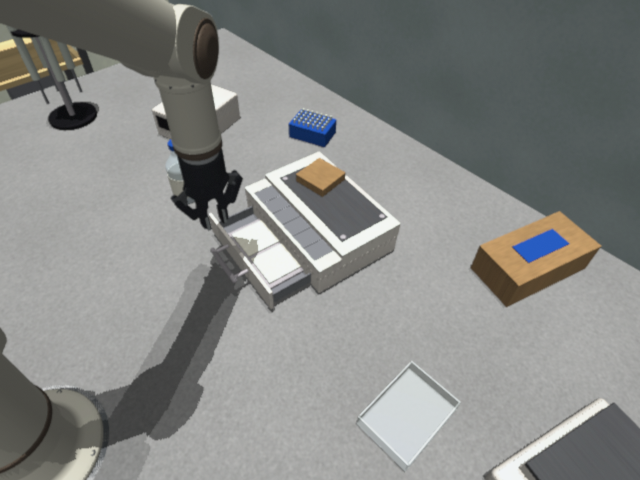

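The drawer is fully open (handle at about (215..240, 250..287)), the gripper is clear, and the carton (320,176), tray and bottle are where they were.

```bash
python3 -c "
from station import robot
print(robot.close_job())"
```

```text
the job is handed in; nothing more can be done
None
```

I found the catch under the slat at unit y = -63 mm, pressed it, pulled the drawer open to its stop, let go and handed the job in at about 13 s; the hand-in did not return a verdict.

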